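# Hold a counting chamber flush on a tilted reader stage

### The arm

A 6-joint arm with a two-finger parallel gripper is mounted at the origin on a cart in front of the work surface, level with it; the furniture and walls round the work are solid. World frame = base frame: x ahead of the robot, y to its left, z up, the work surface at z = 0. Lengths are in m, angles in rad, forces in N, time in s.
With the tool pointing down it reaches from about 0.35 to 0.975 m from the base axis. Payload 4.9 kg.
Tool frame: the origin (TCP) lies on the centre line of the jaws, within the pads' length; the fingertips stand 11 mm ahead of it and the grasp point (between the pads) lies 8 mm behind it; z points along the fingers, y is the direction in which the jaws open and shut (so a half turn about z gives the same grasp; the last joint's range is limited). The gripper opens to 85 mm and grips with 20 to 120 N. Pads are 22 mm wide; open, the fingers measure 114 mm over their backs; the gripper's body (76 mm by 85 mm) begins 54 mm behind the grasp point. The pads swing forward as they close: fully open they stand 13 mm farther back than shut.
Start: joints at [-1.464, 0.053, 1.613, -0, 1.476, -0.119], TCP at [0.14, -0.609, 0.242] pointing down, gripper open.
Joint ranges: [-3.01, 3.01], [-1.01, 2.22], [0.06, 2.58], [-1.02, 4.17], [0.09, 2.62], [-3.14, 3.14]. Speed limits (rad/s): [2.57, 2.57, 3.14, 3.14, 3.14, 3.14].

### API

Orientations are given as a rotation vector (axis times angle).
In Python, from station import ctrl gives the robot as it stands.
- The arm moves only by the shell command python3 -m crank 'ROWS' [OPENING] [FORCE]. ROWS is JSON, a list of rows, each an object of numbers: "x", "y", "z": the shift along the tool's x, y, z as a fraction of full scale; "roll": the turn about the tool's z as a fraction of full scale. In form: [{"x": .., "y": .., "z": .., "roll": ..}, ...]. A call has 1 to 10 rows; each row shifts and turns the commanded pose from where the row before left it, along the tool's axes as they then stand; what a row does not reach is not made up. Full scale, the value 1, is 0.06 m for a shift and 0.12 rad for a turn. A row lasts 1/8 s, in which the tool goes at most 62.5 mm and 10.7 degrees, less where a joint would pass 70% of its speed; a pose out of reach is approached as far as the arm can. A call with a number of a shift or a turn outside -1 to 1 is refused whole. A call with a gripper value outside its range is refused whole. OPENING is the closure, from 0 (fully open) to 1 (shut), set as the call begins (- or left out, the last holds). The fingers move at their own pace and stop on an object; FORCE is the grip in N (left out, the last holds). Time passes only in rows, so rows that do not move let the fingers close. It gives the time, the measured TCP pose, the force and the opening at its end, in the units of the state.
- ctrl.get_obs(): the state, without advancing time (a new reading comes with each control period).
- ctrl.get_image(name): name is "scene" or "top" or "wrist"; returns a dict with "img" (384x512x3 uint8, red, green, blue), "K" (3x3 intrinsics, pixels), "rvec" (rotation vector, rad) and "tvec" (3), from world to camera coordinates, as OpenCV has them. Camera axes: x right, y down, z forward; pixel columns grow to the right and rows downward; lengths in m; the calibration is good to about 2 mm. A picture is of the moment at which its call begins. There is no depth.
- ctrl.finish_job(): hands the job in, once; it reports no verdict.
The state is a dict: "t": time; "q": joint angles; "dq": joint speeds; "effort": joint torques, N m; "tool_pos": TCP position; "tool_rot": TCP orientation; "contact_force": force on the tool from outside, world axes, zero at the start; "wrist_torque": the same for the moment, N m; "opening": finger opening in m.
Only numpy, scipy, OpenCV 4.12 (cv2) and the standard library are available. Lean on these libraries where they do the work, as an engineer would, in place of code of your own. Each camera call takes 0.05 s, during which the arm holds its last target.

### The job

Take the glass counting chamber off its rest and tilt it to match the sloping, sprung plate of the reader stage, laying its flat underside flush on the plate, centred over the dark round window, with its long side running up the slope. Finish while still gripping it and pressing it gently but firmly against the plate: do not let go. Do not push the plate out of the tilt it is set to, and leave the timer, tally counter and coverslip box where they are.

Things in the scene. Friction and masses are not known exactly. Their poses are not given: they have to be found in the camera images.
- chamber_center (a point): centre (half-way up) of the clear glass counting chamber, a loose rectangular plate 35 x 75 x 4 mm, 25 to 50 g: x along its 35 mm width, y along its 75 mm length, z up through its thickness. It starts lying flat on the slide rest, top 34 mm above the worktop. Take it across its 35 mm width, at the middle of its long edges.
- slide_rest: fixed slide rest: aluminium foot 100 x 50 x 6 mm with a dark rib 20 mm wide (y), 90 mm long (x), top 30 mm above the worktop, carrying the chamber, which overhangs it by 7.5 mm on each long side: fingertips have 24 mm of free height below it there. Lips 2 mm high stand past the chamber's ends (lift straight up). Origin under the foot's middle.
- stage_face (a point): centre of the upper face of the reader stage's plate, in the middle of a dark round window 17 mm across, about 0.11 m above the worktop. Plate 68 mm long (x, up the slope, away from the robot), 22 mm wide (y, level), 6 mm thick; z is the face's outward normal. Laid flush, the chamber's centre is 2 mm out from the face, its y runs along the face's x (either way round), and it overhangs 6.5 mm on each long side.
- stage_top_end (a point): point fixed to the carrier, at the upper (far) end of the unpressed plate's face, 34 mm up the slope from its centre; it shows whether the stage has been pushed out of its tilt (it does not follow the springs).
- stage: fixed foot of the reader stage, 90 x 66 x 12 mm (x, y, z), with a post 16 mm thick standing on it; origin under its middle, on the post's axis.
- timer: bystander: square white bench timer, 66 x 66 x 17 mm, lying on the worktop; origin under its middle.
- tally: bystander: round grey hand tally counter, 58 x 72 x 22 mm; origin under its middle.
- coverslips: bystander: small coverslip box 32 x 32 x 22 mm; origin under its middle.
- chamber: the counting chamber itself (see chamber_center); origin at the middle of its underside.
- stage_plate (a joint): spring travel of the plate: it rides on two short springs and can be pressed in, along its normal, from 0 (out, as it starts) to 0.006 m (hard stop); starts to move at about 2 N, and each further mm takes 1.5 N, so 3 mm is about 6 N.
- stage_tilt: the hinged carrier that bears the reader stage's sprung plate; origin on its level hinge axis, 26 mm below the face centre along the normal, axes as the face's. Set to lean towards the robot at 0.12 to 0.42 rad; stiff, stays unless pushed with over 2.5 N m. It is 12 mm wide, the hinge fork under it 26 mm, so the space beside and below the plate is free for the fingers.
- centrifuge: fixed bench centrifuge, an obstacle only: housing 0.51 x 0.43 m (x, y) and 0.25 m high, origin under its middle; its open lid rises from the housing's back edge, leaning forward, to 0.72 m above the worktop over the middle of the housing. Go round its front or cross over its front part well above 0.25 m.
Things that resemble listed ones, but are neither listed nor needed, are in the scene too. Of the things that look like the chamber, the largest one is meant.

How it is judged:
On the way:
1. the chamber is lifted clear of its rest in the gripper (contact force between the fingers and chamber above 0.5 N and height (world z) of chamber_center above 0.06 m and distance between chamber_center and stage_face above 0.06 m), for 0.2 s.
At the end, for the whole second after the job is handed in: Chamber still gripped (over 12 N in all on its edges), at rest, pressed on the plate with 1 to 25 N, parallel to its face within 0.06 rad and its underside within 2 mm of it, centred on the window within 8 mm along the slope and 5 mm across, long side along the slope within 0.12 rad (angle between the z axis of chamber_center and the z axis of stage_face, either way round below 0.06 rad and angle between the y axis of chamber_center and the x axis of stage_face, either way round below 0.12 rad and x of chamber_center in the frame of stage_face between -0.008 and 0.008 m and y of chamber_center in the frame of stage_face between -0.005 and 0.005 m and z of chamber in the frame of stage_face between -0.002 and 0.002 m and contact force between chamber and stage_tilt between 1 and 25 N and contact force between the fingers and chamber above 12 N and linear speed of chamber below 0.01 m/s); the arm keeps its last pose, push and grip.
It fails at once if the chamber is struck or pressed hard (over 40 N) on the stage plate (contact force between chamber and stage_tilt above 40 N).
It fails at once if the plate is pushed out of its set tilt (upper end moved over 5 mm) (distance of stage_top_end from where it was at the start of the episode above 0.005 m).
It fails at once if the timer, tally counter or coverslip box is displaced by over 20 mm (distance of any of timer, tally, coverslips from where it was at the start of the episode above 0.02 m).
It also fails if it takes over 45 s, if anything falls off the work surface, if the arm or the gripper's body presses on something with over 40 N, if the wrist force passes 120 N, or if a joint passes its speed limit or range.

## Working session

There is one attempt and no reset: what is moved stays moved. The work goes in short steps, Python scripts to look and compute and a shell command to move; the robot and the scene stay as the last step left them, time stands still between calls to the robot, and variables do not carry over. Pictures are saved under pics/ and viewed, and the job is handed in when it is done.

```bash
ls; mkdir -p pics; cat > h.py <<'E'
import numpy as np,cv2
from station import ctrl
from scipy.spatial.transform import Rotation as R
def cap(n,f):
    d=ctrl.get_image(n); np.savez('pics/'+f+'.npz',**{k:np.array(v) for k,v in d.items()})
    cv2.imwrite('pics/'+f+'.png',d['img'][:,:,::-1]); return d
def ld(f): return dict(np.load('pics/'+f+'.npz'))
def ray(d,u,v):
    Rm=cv2.Rodrigues(np.array(d['rvec'],float))[0]; t=np.array(d['tvec'],float).ravel()
    p=cv2.undistortPoints(np.array([[[u,v]]],float),np.array(d['K'],float),None)[0,0]
    return -Rm.T@t, Rm.T@np.array([p[0],p[1],1.])
def onz(d,u,v,z):
    c,r=ray(d,u,v); return c+r*(z-c[2])/r[2]
def proj(d,P):
    return cv2.projectPoints(np.array(P,float).reshape(-1,3),np.array(d['rvec'],float),np.array(d['tvec'],float),np.array(d['K'],float),None)[0][:,0]
def tri(d1,p1,d2,p2):
    c1,r1=ray(d1,*p1);c2,r2=ray(d2,*p2)
    A=np.stack([r1,-r2],1);s=np.linalg.lstsq(A,c2-c1,rcond=None)[0]
    a=c1+s[0]*r1;b=c2+s[1]*r2;return (a+b)/2,np.linalg.norm(a-b)
def crop(f,u0,v0,u1,v1,s,o):
    im=cv2.imread('pics/'+f+'.png')[v0:v1,u0:u1]
    cv2.imwrite('pics/'+o+'.png',cv2.resize(im,None,fx=s,fy=s,interpolation=cv2.INTER_CUBIC))
E
python3 - <<'E'
from h import *
o=ctrl.get_obs();print({k:np.round(v,3) for k,v in o.items()});print(R.from_rotvec(o['tool_rot']).as_matrix().round(3))
for n in ['scene','top','wrist']:
    d=cap(n,n+'0'); print(n,ray(d,256,192))
E
```

```text
pics
{'t': np.float64(0.0), 'q': array([-1.464,  0.053,  1.614, -0.   ,  1.476, -0.119]), 'dq': array([ 0.002,  0.001,  0.   ,  0.   , -0.   ,  0.001]), 'effort': array([-0.0000e+00, -3.9368e+01, -3.7018e+01, -0.0000e+00,  7.0000e-03,
        0.0000e+00]), 'tool_pos': array([ 0.14 , -0.609,  0.241]), 'tool_rot': array([-3.12 , -0.354, -0.   ]), 'contact_force': array([-0.194, -0.088, -0.033]), 'wrist_torque': array([ 0.012,  0.011, -0.033]), 'opening': np.float64(0.085)}
[[ 0.975  0.224 -0.   ]
 [ 0.224 -0.975  0.002]
 [ 0.    -0.002 -1.   ]]
scene (array([ 0.14386705, -0.79234247,  0.87920551]), array([ 0.40361292,  0.55360793, -0.72851066]))
top (array([ 0.50903816, -0.20570103,  1.05602393]), array([ 0.04701291,  0.00291494, -0.99895814]))
wrist (array([ 0.20840478, -0.59326735,  0.37279478]), array([-0.26374203, -0.08217022, -0.96132895]))
```

View pics/scene0.png

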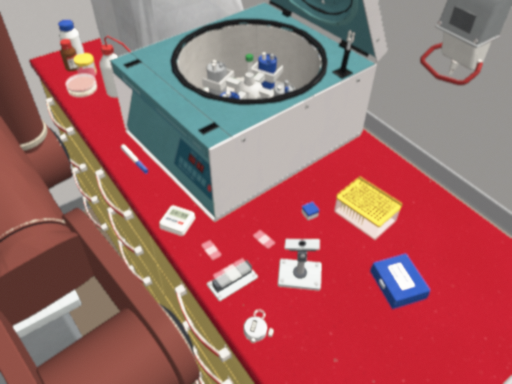

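View pics/top0.png

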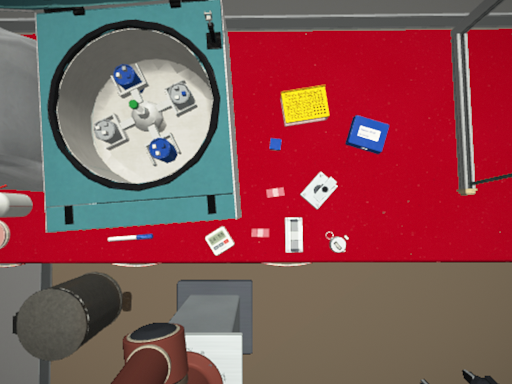

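View pics/wrist0.png

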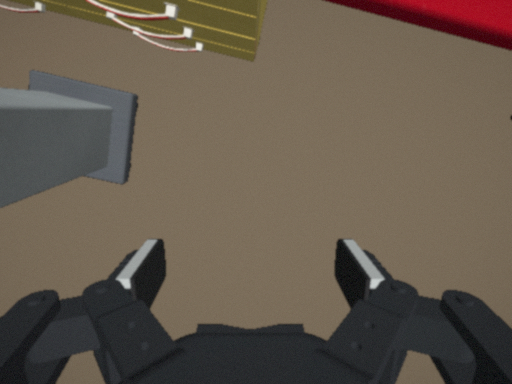

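```bash
python3 - <<'E'
from h import *
crop('top0',195,120,365,265,4.5,'c1'); crop('scene0',150,180,350,350,4,'c2')
d=ld('top0')
for p in [(293,235),(319,190),(337,242),(219,240),(275,144),(276,192),(260,233),(240,217)]: print(p,onz(d,*p,0.03).round(3))
E
```

```text
(293, 235) [ 0.436 -0.306  0.03 ]
(319, 190) [ 0.562 -0.38   0.03 ]
(337, 242) [ 0.416 -0.428  0.03 ]
(219, 240) [ 0.423 -0.098  0.03 ]
(275, 144) [ 0.693 -0.257  0.03 ]
(276, 192) [ 0.557 -0.259  0.03 ]
(260, 233) [ 0.442 -0.213  0.03 ]
(240, 217) [ 0.487 -0.157  0.03 ]
```

View pics/c1.png

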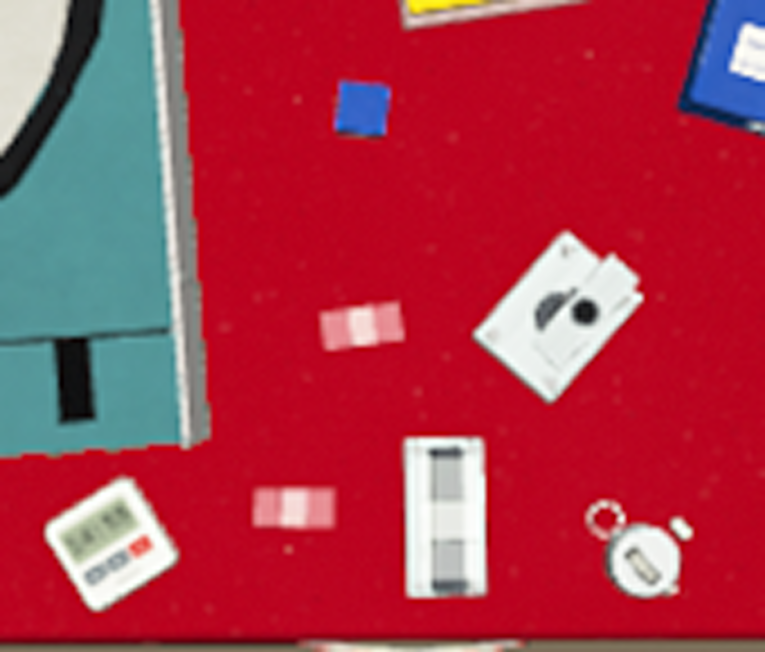

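View pics/c2.png

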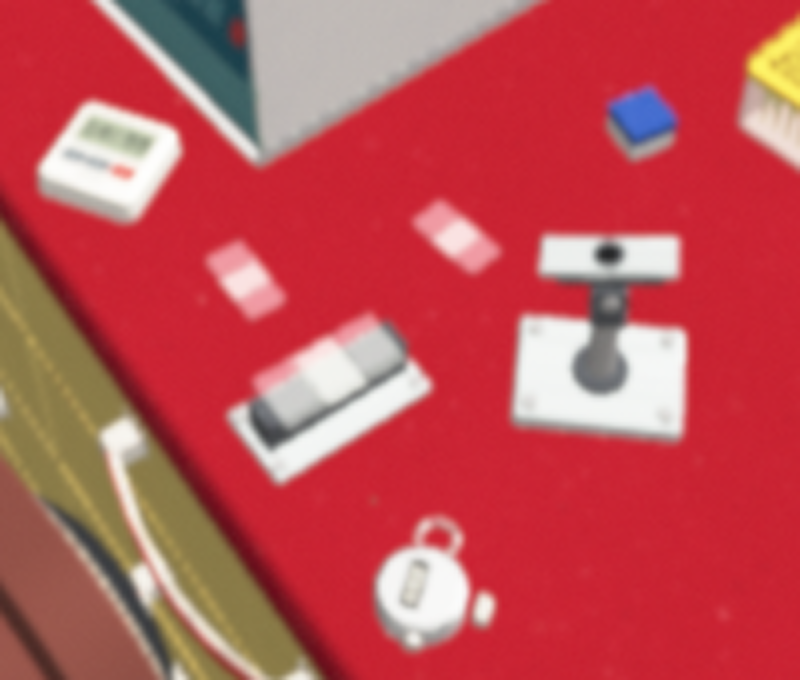

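Candidates for the chamber in the top view are the glass on the slide rest at (293,235), the small pink slide at (276,192) and the small pink slide at (260,233). The largest one, on the rib, is the chamber. The other things seen are the stage (319,190), timer (219,240), tally (337,242) and coverslip box (275,144). I'll hover over the rest and take a closer look.

```bash
python3 -m crank '[{"roll":0.94},{"roll":0.94},{"x":0.61,"y":-0.63},{"x":0.61,"y":-0.63},{"x":0.61,"y":-0.63},{"x":0.61,"y":-0.63},{"x":0.61,"y":-0.63},{"x":0.61,"y":-0.63},{"x":0.61,"y":-0.63},{"x":0.61,"y":-0.63}]' 0 && python3 -m crank '[{"x":0}]'
python3 - <<'E'
from h import *
cap('wrist','w1');cap('top','t1');cap('scene','s1')
o=ctrl.get_obs();print(o['t'],o['tool_pos'].round(4),R.from_rotvec(o['tool_rot']).as_matrix().round(3))
E
```

```text
0.3 [ 0.1399 -0.6089  0.2418] [[ 0.975  0.224 -0.   ]
 [ 0.224 -0.975  0.001]
 [ 0.    -0.001 -1.   ]]validation failed for argument at $[0]...
```

View pics/w1.png

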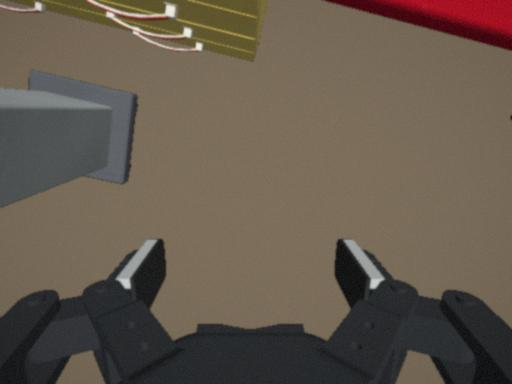

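```bash
python3 -m crank '[{"x":0,"y":0,"z":0,"roll":0.94},{"x":0,"y":0,"z":0,"roll":0.94},{"x":0.61,"y":-0.63,"z":0,"roll":0},{"x":0.61,"y":-0.63,"z":0,"roll":0},{"x":0.61,"y":-0.63,"z":0,"roll":0},{"x":0.61,"y":-0.63,"z":0,"roll":0},{"x":0.61,"y":-0.63,"z":0,"roll":0},{"x":0.61,"y":-0.63,"z":0,"roll":0},{"x":0.61,"y":-0.63,"z":0,"roll":0},{"x":0.61,"y":-0.63,"z":0,"roll":0}]' 0 && python3 -m crank '[{"x":0,"y":0,"z":0,"roll":0}]'
python3 - <<'E'
from h import *
cap('wrist','w1');cap('top','t1');cap('scene','s1')
o=ctrl.get_obs();print(o['t'],o['tool_pos'].round(4),R.from_rotvec(o['tool_rot']).as_matrix().round(3))
E
```

```text
t: 1.55
tool_pos: [0.4337, -0.3053, 0.2425]
tool_rot: [3.141, 0.0, 0.001]
contact_force: [-0.5, -0.6, 0.4]
opening: 0.0854
t: 1.68
tool_pos: [0.4344, -0.3043, 0.2423]
tool_rot: [-3.141, -0.008, -0.001]
contact_force: [0.3, -0.9, 0.1]
opening: 0.0853
1.825 [ 0.4323 -0.3071  0.2422] [[ 1. -0. -0.]
 [-0. -1. -0.]
 [-0.  0. -1.]]
```

View pics/w1.png

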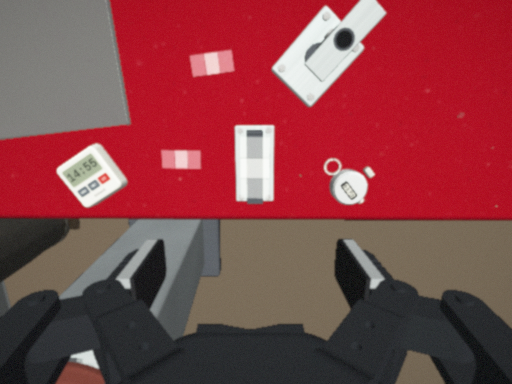

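The close wrist view shows the rest with the chamber at (255,163), the stage plate with its dark window at (345,39), and the small slides at (212,63) and (181,159).

```bash
python3 - <<'E'
from h import *
crop('w1',225,115,290,210,7,'c3');crop('w1',260,0,400,110,5.5,'c4')
d=ld('w1');print(proj(d,[[.4323,-.3071,.2422],[.4323,-.3071,.034]]).round(1))
for p in [(236,125.5),(273,125.5),(236,201),(273,201)]: print(p,onz(d,*p,0.006).round(4))
for p in [(255,133),(255,201)]: print(p,onz(d,*p,0.032).round(4))
dt=ld('top0')
for p in [(405,437),(485,437),(487,597),(405,597)]: print(p,onz(dt,195+p[0]/4.5-.4,120+p[1]/4.5-.4,0.006).round(4))
E
```

```text
[[254.6 256.9]
 [251.7 172.2]]
(236, 125.5) [ 0.486  -0.2872  0.006 ]
(273, 125.5) [ 0.4863 -0.3336  0.006 ]
(236, 201) [ 0.3866 -0.2864  0.006 ]
(273, 201) [ 0.3868 -0.3364  0.006 ]
(255, 133) [ 0.4789 -0.3106  0.032 ]
(255, 201) [ 0.395  -0.3115  0.032 ]
(405, 437) [ 0.4871 -0.2843  0.006 ]
(485, 437) [ 0.4869 -0.3352  0.006 ]
(487, 597) [ 0.3855 -0.3355  0.006 ]
(405, 597) [ 0.3857 -0.2835  0.006 ]
```

View pics/c3.png

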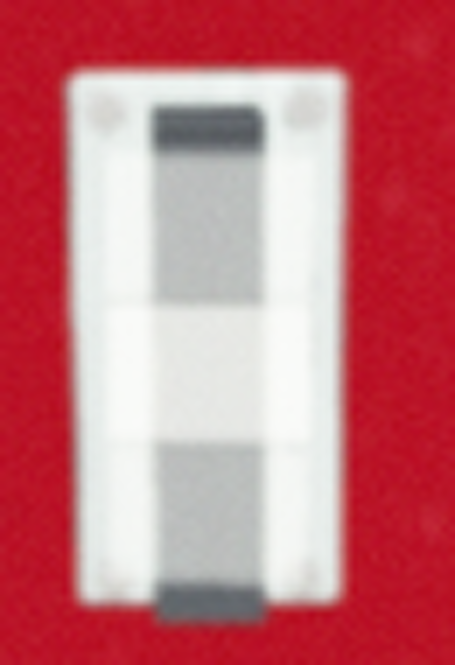

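View pics/c4.png

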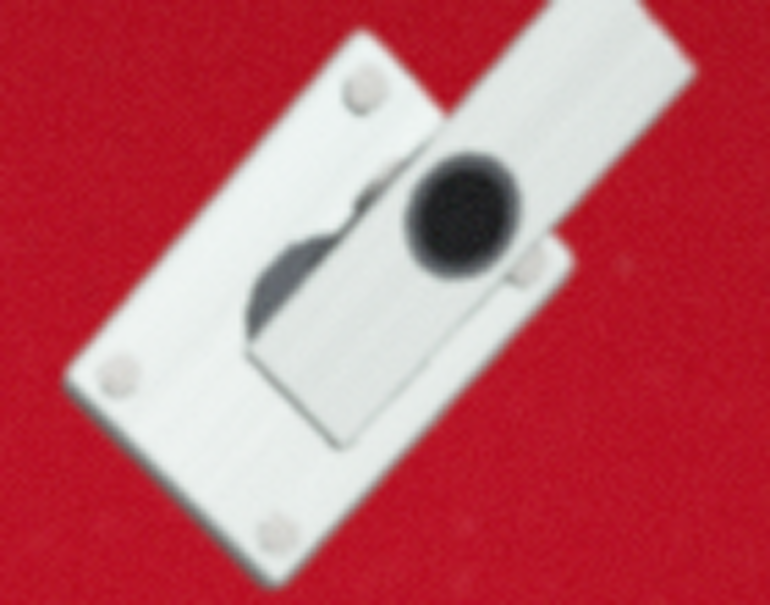

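```bash
python3 - <<'E'
from h import *
w=ld('w1');t=ld('top0');s=ld('scene0');s1=ld('s1');t1=ld('t1')
print('chamber',onz(w,225+211/7-.43,115+370/7-.43,.034).round(4))
W=lambda u,v:(260+u/5.5-.41,v/5.5-.41)
T=lambda u,v:(195+u/4.5-.39,120+v/4.5-.39)
S=lambda u,v:(150+u/4-.38,180+v/4-.38)
print('win WS',tri(w,W(463,216),s,S(609,254)))
print('win TS',tri(t,T(585,312),s,S(609,254)))
print('win WT',tri(w,W(463,216),t,T(585,312)))
print('low+y',tri(w,W(248,347),s,S(543,236)))
print('low-y',tri(w,W(343,447),s,S(538,277)))
print('up-y',tri(w,W(697,70),s,S(680,278)))
print('up-y TS',tri(t,T(642,295),s,S(680,278)))
print('up+y TS',tri(t,T(614,254),s,S(680,237)))
E
```

```text
chamber [ 0.4382 -0.3107  0.034 ]
win WS (array([ 0.56022093, -0.37999306,  0.11697021]), np.float64(0.000843148868151817))
win TS (array([ 0.56024322, -0.3794265 ,  0.11608598]), np.float64(3.7924285112888544e-05))
win WT (array([ 0.55979821, -0.37865354,  0.12137886]), np.float64(0.0005125135250052605))
low+y (array([ 0.54259388, -0.34989955,  0.11286174]), np.float64(0.0014987342378014704))
low-y (array([ 0.52809109, -0.36625621,  0.10783409]), np.float64(0.0032160935607649164))
up-y (array([ 0.57932629, -0.41177447,  0.11732006]), np.float64(0.0006991430442069497))
up-y TS (array([ 0.57236949, -0.41277809,  0.12294333]), np.float64(0.007422999617441954))
up+y TS (array([ 0.59272615, -0.39504453,  0.12237965]), np.float64(0.00018255555017403943))
```

```bash
python3 -m crank '[{"x":0.06,"y":0.05,"z":0.8,"roll":0},{"x":0,"y":0,"z":0.8,"roll":0},{"x":0,"y":0,"z":0.8,"roll":0},{"x":0,"y":0,"z":0,"roll":0}]' 0 
python3 - <<'E'
from h import *
P=[]
for i in range(3):
    o=ctrl.get_obs();P.append(o['tool_pos'])
    if i==0: cap('wrist','w2')
    if i==1: cap('scene','s2')
print(o['t'],np.round(P,4),o['tool_rot'].round(3))
crop('s2',190,230,280,310,7,'c5')
E
```

```text
t: 2.33
tool_pos: [0.4327, -0.3084, 0.0938]
tool_rot: [-3.135, 0.003, 0.011]
contact_force: [0.3, -0.0, -0.1]
opening: 0.0851
2.425 [[ 0.4327 -0.3084  0.0938]
 [ 0.4346 -0.3098  0.0971]
 [ 0.4361 -0.3109  0.0994]] [ 3.141e+00 -2.000e-03  1.000e-03]
```

View pics/w2.png

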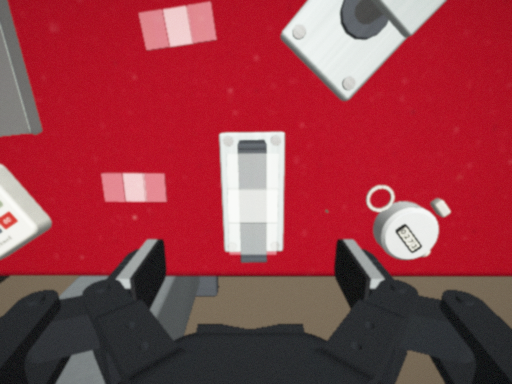

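View pics/c5.png

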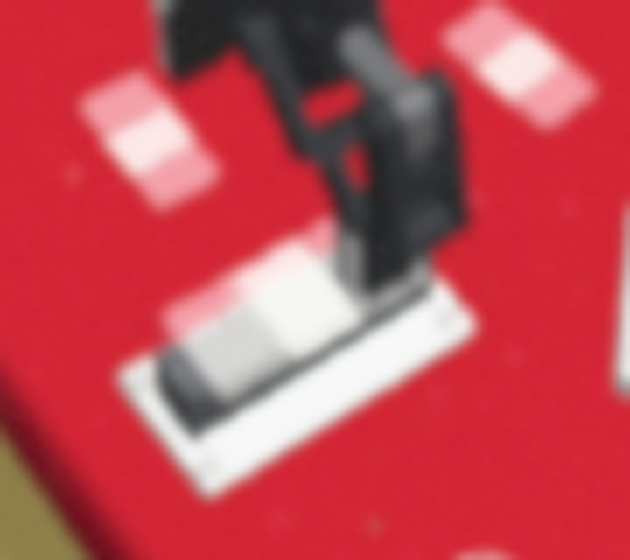

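```bash
python3 - <<'E'
from h import *
crop('w2',205,120,305,275,4,'c6')
d=ld('w2');print(onz(d,253,206,.034), onz(d,253,153,.034),onz(d,254,253,.034))
o=ctrl.get_obs();print(o['tool_pos'])
E
```

```text
[ 0.43744343 -0.31060952  0.034     ] [ 0.47495471 -0.31056023  0.034     ] [ 0.40051508 -0.31140085  0.034     ]
[ 0.43608821 -0.31090036  0.09942863]
```

View pics/c6.png

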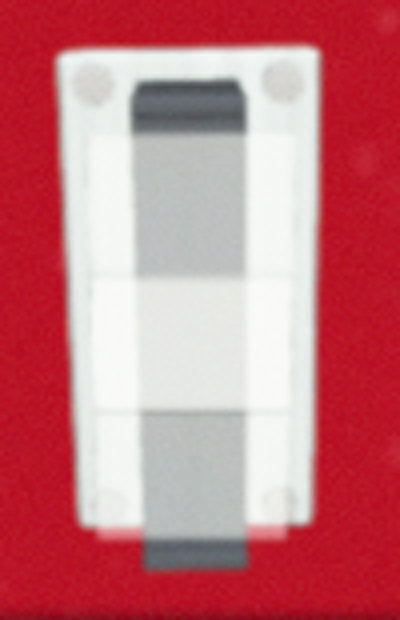

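```bash
python3 -m crank '[{"x":0.025,"y":0,"z":0.62,"roll":0},{"x":0,"y":0,"z":0.4,"roll":0},{"x":0,"y":0,"z":0.21,"roll":0},{"x":0,"y":0,"z":0,"roll":0}]' 0 && python3 -m crank '[{"x":0,"y":0,"z":0,"roll":0},{"x":0,"y":0,"z":0,"roll":0},{"x":0,"y":0,"z":0,"roll":0},{"x":0,"y":0,"z":0,"roll":0},{"x":0,"y":0,"z":0,"roll":0},{"x":0,"y":0,"z":0,"roll":0}]' 1 25
```

```text
t: 2.92
tool_pos: [0.4383, -0.3104, 0.0256]
tool_rot: [3.141, -0.0, 0.002]
contact_force: [-0.1, -0.1, 0.6]
opening: 0.0854
t: 3.68
tool_pos: [0.4383, -0.3101, 0.0254]
tool_rot: [3.141, 0.0, 0.001]
contact_force: [-1.3, 1.7, 6.0]
opening: 0.0342
```

```bash
python3 -m crank '[{"x":0,"y":0,"z":-0.2,"roll":0},{"x":0,"y":0,"z":-0.4,"roll":0},{"x":0,"y":0,"z":-0.8,"roll":0},{"x":0,"y":0,"z":-0.9,"roll":0},{"x":0,"y":0,"z":-0.9,"roll":0},{"x":0,"y":0,"z":0,"roll":0},{"x":0,"y":0,"z":0,"roll":0}]'
python3 - <<'E'
from h import *
cap('wrist','w3');cap('scene','s3')
crop('s3',170,170,300,300,5,'c7')
E
```

```text
t: 4.55
tool_pos: [0.4375, -0.3093, 0.2161]
tool_rot: [-3.141, -0.0, 0.001]
contact_force: [-1.0, -0.5, -1.3]
opening: 0.0343
```

View pics/w3.png

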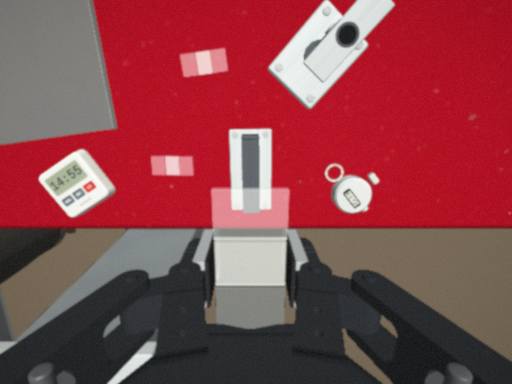

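View pics/c7.png

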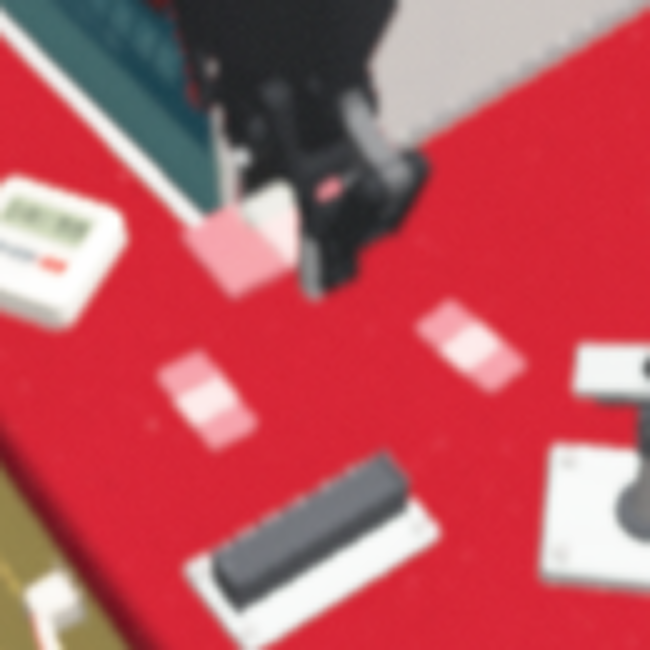

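```bash
python3 -m crank '[{"x":0,"y":0,"z":0,"roll":1},{"x":0,"y":0,"z":0,"roll":1},{"x":0,"y":0,"z":0,"roll":1},{"x":0,"y":0,"z":0,"roll":1},{"x":0,"y":0,"z":0,"roll":1},{"x":0,"y":0,"z":0,"roll":1},{"x":0.8,"y":0,"z":0,"roll":0},{"x":0,"y":0,"z":0,"roll":0},{"x":0,"y":0,"z":0,"roll":0}]'
python3 - <<'E'
from h import *
cap('wrist','w4');cap('scene','s4')
o=ctrl.get_obs();print(o['tool_pos'],R.from_rotvec(o['tool_rot']).as_matrix().round(3)[:,0],o['q'].round(2))
E
```

```text
t: 5.78
tool_pos: [0.4731, -0.3406, 0.2147]
tool_rot: [-2.939, 1.106, 0.005]
contact_force: [-1.2, 0.2, -1.1]
opening: 0.0339
[ 0.47320937 -0.34064738  0.21585785] [ 0.752 -0.659 -0.001] [-0.75 -0.03  1.74  0.    1.43  1.54]
```

View pics/w4.png

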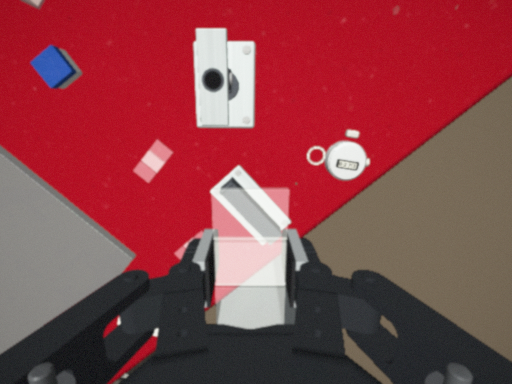

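View pics/s4.png

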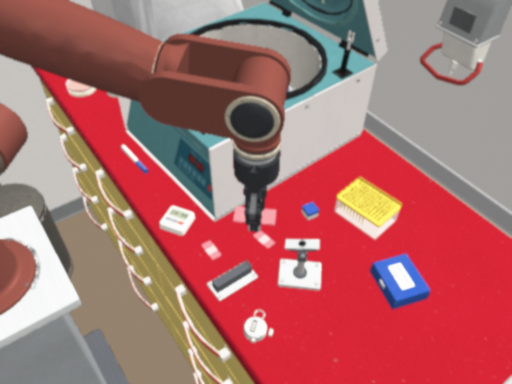

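```bash
python3 - <<'E'
from h import *
crop('w4',180,15,265,135,5,'c8');crop('s4',270,225,335,300,8,'c9')
E
```

```text
(no output)
```

View pics/c8.png

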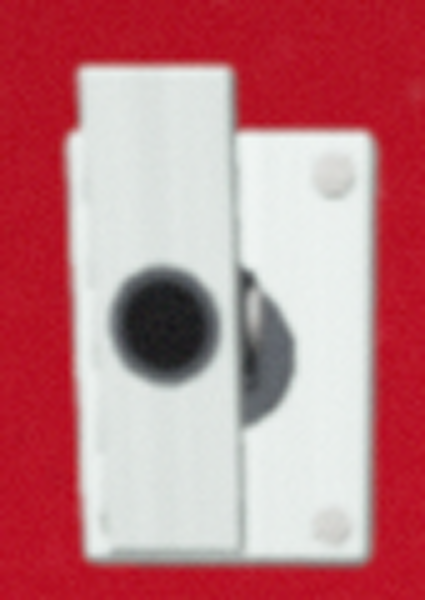

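View pics/c9.png

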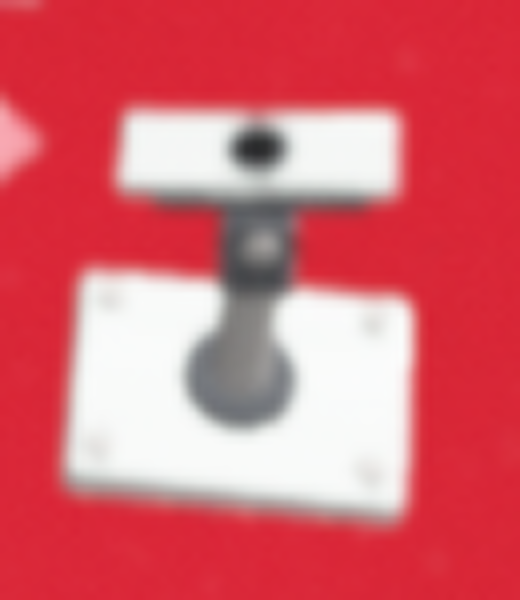

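```bash
python3 - <<'E'
from h import *
w=ld('w4');s=ld('s4');t=ld('top0')
W=lambda u,v:(180+u/5-.4,15+v/5-.4)
S=lambda u,v:(270+u/8-.44,225+v/8-.44)
T=lambda u,v:(195+u/4.5-.39,120+v/4.5-.39)
c,e=tri(w,W(165,324),s,S(258,149));print('win',c.round(4),e)
print('win TS',tri(t,T(585,312),s,S(258,149)))
print('win WT',tri(t,T(585,312),w,W(165,324)))
a,e=tri(w,W(78,66),s,S(400,110));print('up+y',a.round(4),e)
b,e=tri(w,W(106,551),s,S(122,108));print('low+y',b.round(4),e)
v=a-b;print(v,np.linalg.norm(v),'az',np.degrees(np.arctan2(v[1],v[0])),'tilt',np.arctan2(v[2],np.hypot(*v[:2])))
print('mid',(a+b)/2)
# wrist edges: width at upper/lower -> depth
for n,l,r in(('up',W(78,66),W(235,66)),('low',W(106,551),W(243,551))):
    for z in(.09,.1,.11,.12,.13): 
        p,q=onz(w,*l,z),onz(w,*r,z);print(n,z,np.linalg.norm(p-q).round(4),((p+q)/2).round(4))
# foot corners w4
for p in [(72,132),(376,132),(372,562),(88,562)]: print('foot',onz(w,*W(*p),.012).round(4))
o=ctrl.get_obs();print(o['tool_pos'])
E
```

```text
win [ 0.5603 -0.3802  0.1167] 0.0012778750742145895
win TS (array([ 0.5601976 , -0.37942017,  0.11591043]), np.float64(9.547292247124686e-05))
win WT (array([ 0.56087959, -0.38024642,  0.11278348]), np.float64(0.001034158320311018))
up+y [ 0.5921 -0.3948  0.1242] 0.0005095140066837983
low+y [ 0.542  -0.3495  0.114 ] 0.002529948475016293
[ 0.0500658  -0.04525266  0.0102546 ] 0.0682608548795725 az -42.10928721668287 tilt 0.15079754932004286
mid [ 0.56707165 -0.37213441  0.11911503]
up 0.09 0.0251 [ 0.5937 -0.4052  0.09  ]
up 0.1 0.0241 [ 0.5911 -0.4045  0.1   ]
up 0.11 0.0231 [ 0.5885 -0.4038  0.11  ]
up 0.12 0.0221 [ 0.5858 -0.4031  0.12  ]
up 0.13 0.0212 [ 0.5832 -0.4024  0.13  ]
low 0.09 0.0239 [ 0.5367 -0.3556  0.09  ]
low 0.1 0.023 [ 0.5363 -0.3568  0.1   ]
low 0.11 0.022 [ 0.5359 -0.3581  0.11  ]
low 0.12 0.0211 [ 0.5355 -0.3593  0.12  ]
low 0.13 0.0202 [ 0.5351 -0.3606  0.13  ]
foot [ 0.617  -0.3886  0.012 ]
foot [ 0.5747 -0.4368  0.012 ]
foot [ 0.5084 -0.3781  0.012 ]
foot [ 0.5511 -0.3293  0.012 ]
[ 0.47320937 -0.34064738  0.21585785]
```

```bash
python3 -m crank '[{"x":0.5,"y":-0.15,"z":0,"roll":0.1},{"x":0.5,"y":-0.16,"z":0,"roll":0},{"x":0.52,"y":-0.15,"z":0,"roll":0},{"x":0,"y":0,"z":0.5,"roll":0},{"x":0,"y":0,"z":0.42,"roll":0},{"x":0,"y":0,"z":0,"roll":0},{"x":0,"y":0,"z":0,"roll":0}]'
python3 - <<'E'
from h import *
P=[]
for n in ['wrist','scene','top']:
    cap(n,n+'5'); o=ctrl.get_obs(); P.append(o['tool_pos'])
print(np.round(P,4),R.from_rotvec(o['tool_rot']).as_matrix().round(3)[:,0],o['contact_force'])
crop('scene5',260,200,350,300,6,'c10');crop('wrist5',170,120,330,340,3.4,'c11');crop('top5',290,160,350,220,9,'c12')
E
```

```text
t: 6.75
tool_pos: [0.5605, -0.3815, 0.1628]
tool_rot: [2.933, -1.124, 0.003]
contact_force: [0.2, 0.8, 1.2]
opening: 0.0345
[[ 0.5608 -0.3818  0.1635]
 [ 0.5609 -0.3819  0.1636]
 [ 0.5609 -0.3819  0.1635]] [ 0.744 -0.668  0.003] [ 0.35482687 -0.06931195  0.19642789]
```

View pics/c10.png

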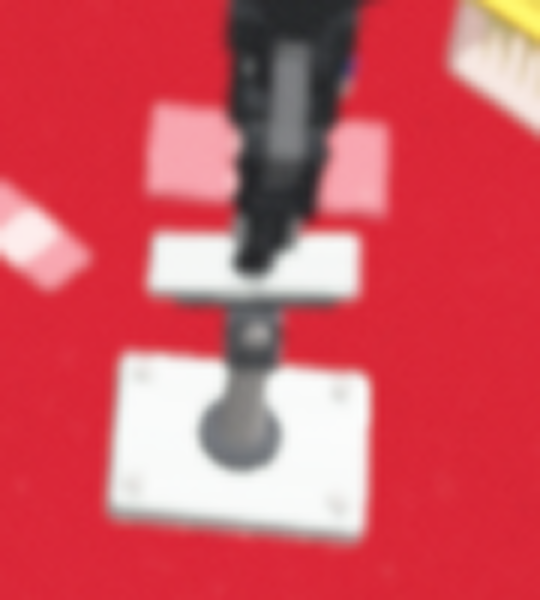

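View pics/c11.png

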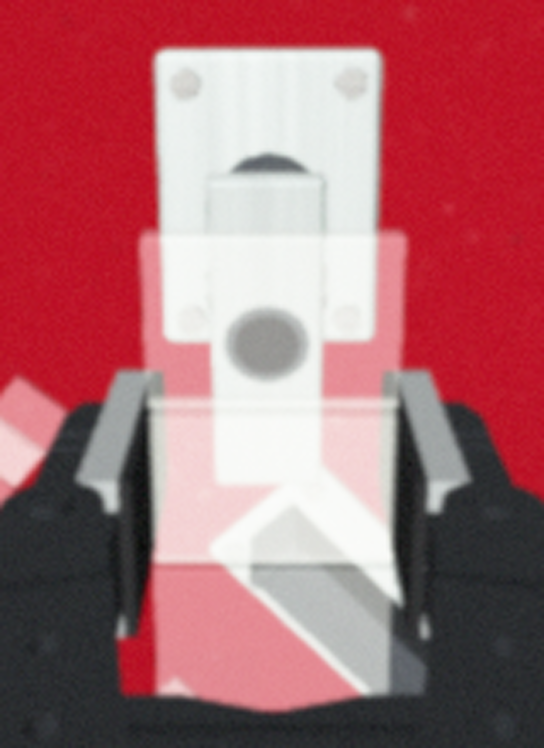

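View pics/c12.png

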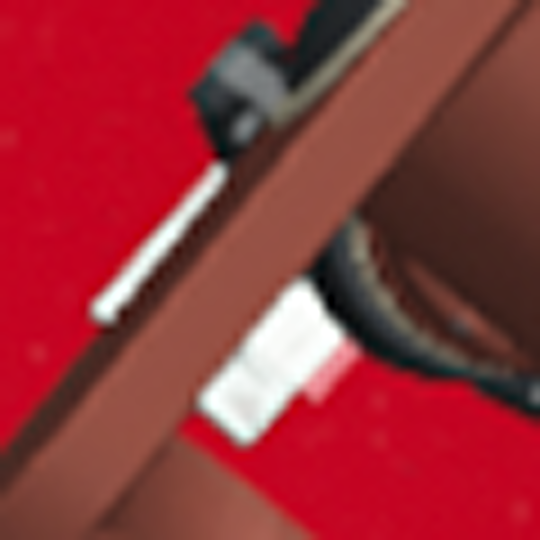

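```bash
python3 - <<'E'
from h import *
w=ld('wrist5');W=lambda u,v:(170+u/3.4-.35,120+v/3.4-.35)
ax=np.array([.744,-.668,0]);ay=np.array([-.668,-.744,0]);c0=np.array([.5603,-.380,0]);tp=np.array([.5609,-.3819,0])
f=lambda p,o:(round(float((p-o)@ax)*1e3,1),round(float((p-o)@ay)*1e3,1))
print('window rel c0',f(onz(w,*W(267,344),.116),c0), 'rel tool',f(onz(w,*W(267,344),.116),tp))
for z in(.165,.17,.175):
  a,b=onz(w,*W(142,233),z),onz(w,*W(405,233),z);print(z,'width',np.linalg.norm(a-b),'edge mid',f((a+b)/2,tp))
  for q in((150,402),(397,402),(155,563),(390,563)): print(f(onz(w,*W(*q),z),tp))
a,b=onz(w,*W(209,175),.121),onz(w,*W(327,175),.121);print('plate up',f(a,tp),f(b,tp))
a,b=onz(w,*W(216,483),.111),onz(w,*W(320,483),.111);print('plate low',f(a,tp),f(b,tp))
E
```

```text
window rel c0 (0.6, 0.1) rel tool (-1.1, -0.9)
0.165 width 0.036307405594505966 edge mid (34.7, 0.3)
(9.3, -17.6)
(9.3, 18.3)
(-17.5, -17.8)
(-17.5, 18.1)
0.17 width 0.03490616303153672 edge mid (36.1, 0.3)
(11.6, -16.9)
(11.6, 17.6)
(-14.2, -17.1)
(-14.1, 17.5)
0.175 width 0.03350492046856748 edge mid (37.4, 0.3)
(13.9, -16.2)
(14.0, 16.9)
(-10.8, -16.4)
(-10.8, 16.8)
plate up (33.7, -11.4) (33.8, 10.1)
plate low (-34.5, -11.7) (-34.5, 10.2)
```

```bash
python3 -m crank '[{"x":0,"y":-0.018,"z":0.3,"roll":0},{"x":0,"y":0,"z":0.25,"roll":0},{"x":0,"y":0,"z":0.1,"roll":0},{"x":0,"y":0,"z":0.03,"roll":0},{"x":0,"y":0,"z":0,"roll":0},{"x":0,"y":0,"z":0,"roll":0}]'; python3 -m crank '[{"x":0,"y":0,"z":0.03,"roll":0},{"x":0,"y":0,"z":0.03,"roll":0},{"x":0,"y":0,"z":0,"roll":0}]' - 20; python3 -m crank '[{"x":0.005,"y":0,"z":0.03,"roll":0},{"x":0,"y":0,"z":0,"roll":0}]' 
```

```text
t: 7.65
tool_pos: [0.5614, -0.3809, 0.1213]
tool_rot: [2.933, -1.124, 0.002]
contact_force: [0.4, 0.2, -0.5]
opening: 0.0345
t: 8.02
tool_pos: [0.5609, -0.3805, 0.1166]
tool_rot: [-2.933, 1.124, 0.001]
contact_force: [-0.1, 0.6, -0.8]
opening: 0.0341
t: 8.28
tool_pos: [0.5613, -0.3808, 0.1153]
tool_rot: [2.934, -1.124, 0.0]
contact_force: [-0.1, 0.1, 0.7]
opening: 0.0341
```

```bash
for i in 1 2; do python3 -m crank '[{"x":0.005,"y":0,"z":0.03,"roll":0},{"x":0,"y":0,"z":0,"roll":0}]'; done
python3 - <<'E'
from h import *
cap('wrist','w6');cap('scene','s6')
crop('s6',260,200,350,300,6,'c13');crop('w6',170,120,330,340,3.4,'c14')
E
```

```text
t: 8.52
tool_pos: [0.5616, -0.3811, 0.1137]
tool_rot: [2.934, -1.124, 0.001]
contact_force: [-1.4, 1.3, 2.7]
opening: 0.0341
t: 8.78
tool_pos: [0.5619, -0.3813, 0.112]
tool_rot: [2.934, -1.124, 0.001]
contact_force: [-1.9, 1.1, 4.7]
opening: 0.0345
```

View pics/c13.png

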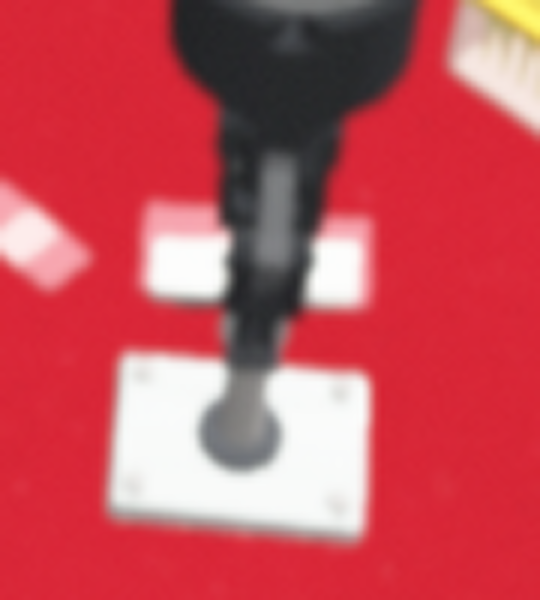

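View pics/c14.png

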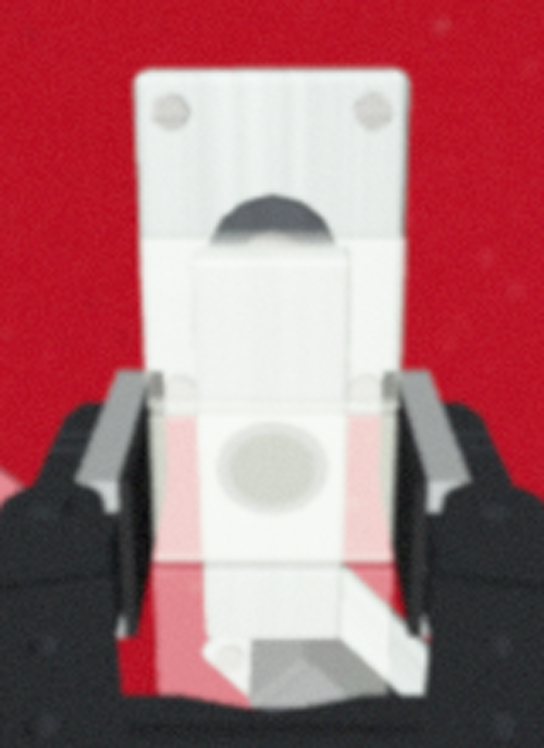

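```bash
for i in 1 2; do python3 -m crank '[{"x":0.005,"y":0,"z":0.03,"roll":0},{"x":0,"y":0,"z":0,"roll":0}]' - 20; done
python3 - <<'E'
from h import *
cap('wrist','w7');cap('scene','s7')
o=ctrl.get_obs();print(o['contact_force'],o['wrist_torque'],o['tool_pos'])
crop('s7',260,200,350,300,6,'c15');crop('w7',170,120,330,340,3.4,'c16')
E
```

```text
t: 9.12
tool_pos: [0.5621, -0.3814, 0.1104]
tool_rot: [2.934, -1.124, 0.0]
contact_force: [-2.7, 2.2, 7.2]
opening: 0.0344
t: 9.38
tool_pos: [0.5622, -0.3815, 0.1085]
tool_rot: [-2.934, 1.124, -0.0]
contact_force: [-2.9, 3.2, 8.1]
opening: 0.034
[-3.08066859  2.63832735  7.30322717] [ 0.28227487  0.33855215 -0.01147165] [ 0.56220625 -0.38154501  0.10857323]
```

View pics/c15.png

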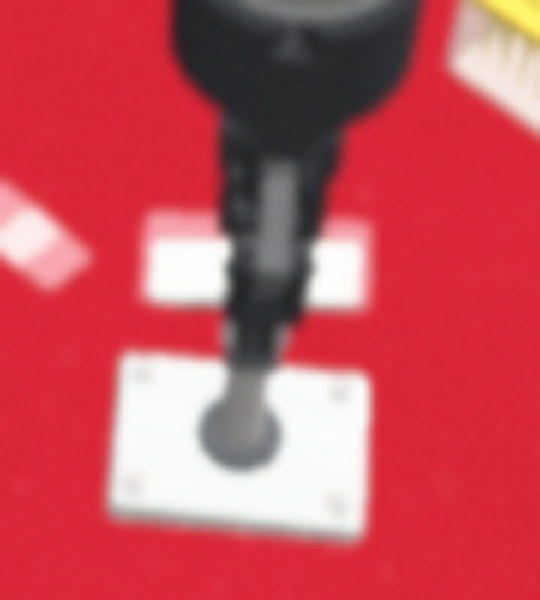

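View pics/c16.png

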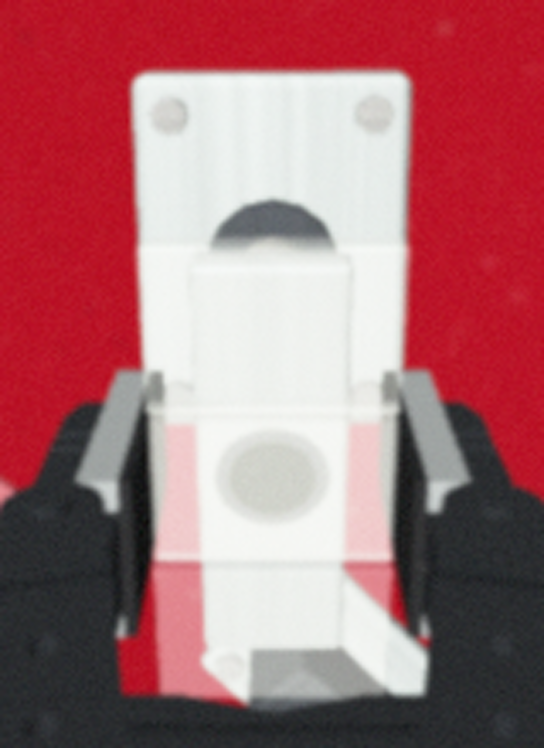

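```bash
cat > pnp.py <<'E'
from h import *
def pose(f,pts,win):
    w=ld(f);W=lambda q:(170+q[0]/3.4-.35,120+q[1]/3.4-.35)
    # chamber y = upslope, x = image right? chamber frame: Y upslope, X to image right (=-face y), Z out
    obj=np.array([[-17.5,37.5,2],[17.5,37.5,2],[-17.5,12.9,2],[17.5,12.9,2],[-17.5,-12.9,2],[17.5,-12.9,2]])*1e-3
    ip=np.array([W(p) for p in pts])
    ok,rv,tv=cv2.solvePnP(obj,ip,w['K'].astype(float),None)
    e=cv2.projectPoints(obj,rv,tv,w['K'].astype(float),None)[0][:,0]-ip
    Rc=cv2.Rodrigues(rv)[0];Rw=cv2.Rodrigues(w['rvec'].astype(float))[0]
    Rch=Rw.T@Rc;pc=Rw.T@(tv.ravel()-w['tvec'].ravel())
    print('res px',np.abs(e).max().round(2),'centre',pc.round(4),'yaxis',Rch[:,1].round(3),'tilt',np.arcsin(Rch[2,1]).round(3),'roll',np.arcsin(Rch[2,0]).round(3),'az',np.degrees(np.arctan2(Rch[1,1],Rch[0,1])).round(1))
    c,r=ray(w,*W(win)); n=Rch[:,2];p0=pc-.002*n
    P=c+r*((p0-c)@n)/(r@n);print('window in chamber (X,Y) mm',((P-pc)@Rch[:,0]*1e3).round(1),((P-pc)@Rch[:,1]*1e3).round(1),P.round(4))
E
python3 - <<'E'
from pnp import *
pose('wrist5',[(142,233),(405,233),(150,402),(397,402),(155,563),(390,563)],(267,344))
pose('w7',[(138,245),(408,245),(150,410),(397,410),(155,562),(392,562)],(272,475))
E
```

```text
res px 0.34 centre [ 0.5594 -0.3809  0.1671] yaxis [ 0.743 -0.67  -0.006] tilt -0.006 roll -0.005 az -42.0
window in chamber (X,Y) mm -0.9 20.1 [ 0.5749 -0.3937  0.1649]
res px 0.62 centre [ 0.5608 -0.3808  0.113 ] yaxis [ 0.743 -0.665  0.081] tilt 0.081 roll 0.003 az -41.8
window in chamber (X,Y) mm -0.2 -0.4 [ 0.5608 -0.3805  0.111 ]
```

```bash
for i in 1 2; do python3 -m crank '[{"x":0,"y":0,"z":0.017,"roll":0},{"x":0,"y":0,"z":0,"roll":0}]'; done
python3 - <<'E'
from h import *
cap('wrist','w8')
o=ctrl.get_obs();print(o['contact_force'],o['wrist_torque'],o['tool_pos'])
crop('w8',170,120,330,340,3.4,'c17')
E
```

```text
t: 9.72
tool_pos: [0.5622, -0.3816, 0.1076]
tool_rot: [2.934, -1.124, 0.0]
contact_force: [-2.9, 2.1, 7.1]
opening: 0.0344
t: 9.98
tool_pos: [0.5623, -0.3817, 0.1068]
tool_rot: [2.933, -1.124, 0.001]
contact_force: [-3.6, 2.3, 6.3]
opening: 0.0342
[-3.00627666  2.02020826  6.97923432] [0.21873453 0.30203441 0.00294558] [ 0.56230041 -0.38167917  0.10681123]
```

View pics/c17.png

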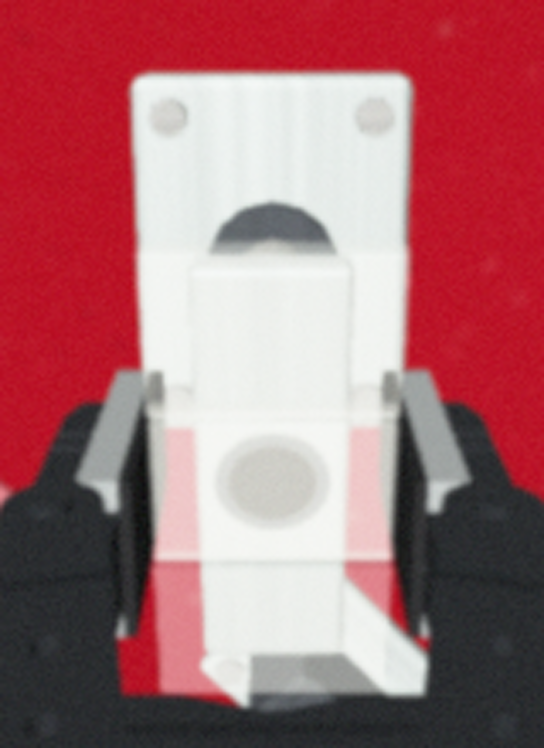

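```bash
python3 -c "
from pnp import *
pose('w8',[(137,249),(409,249),(150,413),(397,413),(155,561),(393,561)],(272,482))"
for i in 1 2; do python3 -m crank '[{"x":0,"y":0,"z":0.017,"roll":0},{"x":0,"y":0,"z":0,"roll":0}]'; done
python3 - <<'E'
from h import *
cap('wrist','w9')
o=ctrl.get_obs();print(o['contact_force'],o['wrist_torque'],o['tool_pos'])
crop('w9',170,120,330,340,3.4,'c18')
E
```

```text
res px 0.7 centre [ 0.5609 -0.3809  0.1114] yaxis [ 0.742 -0.661  0.112] tilt 0.112 roll 0.005 az -41.7
window in chamber (X,Y) mm -0.3 -1.6 [ 0.56   -0.3798  0.1092]
t: 10.28
tool_pos: [0.5624, -0.3817, 0.106]
tool_rot: [2.933, -1.124, 0.001]
contact_force: [-4.1, 3.4, 7.2]
opening: 0.0344
t: 10.52
tool_pos: [0.5624, -0.3818, 0.1053]
tool_rot: [2.933, -1.124, 0.001]
contact_force: [-3.4, 2.3, 8.8]
opening: 0.0342
[-4.43144273  2.74593101  9.62603264] [0.34613962 0.36085941 0.00435459] [ 0.56245502 -0.38178462  0.10534824]
```

View pics/c18.png

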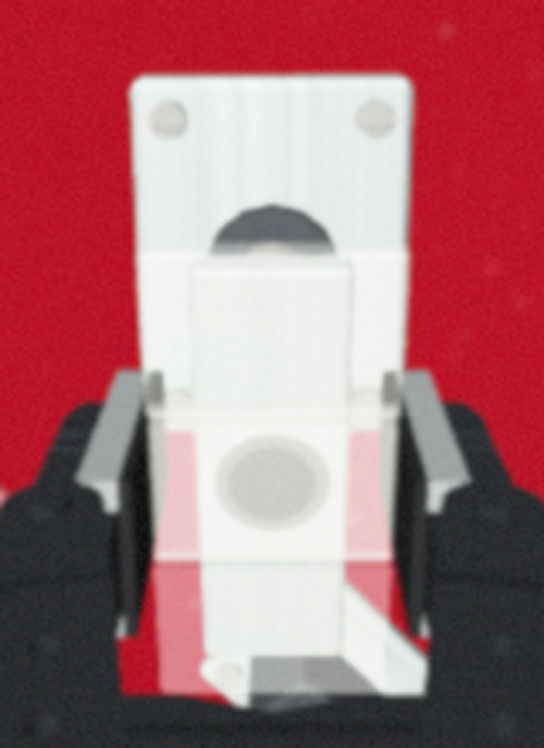

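```bash
python3 -m crank '[{"x":0,"y":0,"z":0.013,"roll":0},{"x":0,"y":0,"z":0,"roll":0},{"x":0,"y":0,"z":0,"roll":0}]'
python3 - <<'E'
from pnp import *
pose('w9',[(136,250),(410,250),(150,414),(397,414),(155,561),(393,561)],(272,484))
cap('wrist','w10');cap('scene','s10')
F=[]
for i in range(3):
    o=ctrl.get_obs();F.append(o['contact_force']);cap('top','t10')
print(np.mean(F,0),o['wrist_torque'],o['tool_pos'])
crop('w10',200,180,300,290,6,'c19');crop('s10',275,225,330,260,12,'c20')
E
```

```text
t: 10.95
tool_pos: [0.5625, -0.3818, 0.1048]
tool_rot: [2.933, -1.124, 0.001]
contact_force: [-4.0, 3.5, 10.7]
opening: 0.0345
res px 0.81 centre [ 0.5611 -0.3811  0.1102] yaxis [ 0.741 -0.661  0.122] tilt 0.123 roll 0.005 az -41.7
window in chamber (X,Y) mm -0.3 -1.9 [ 0.56   -0.3798  0.108 ]
[-3.99416637  2.64765509 10.28164038] [0.35635219 0.33549534 0.05138678] [ 0.56249393 -0.38181559  0.1047812 ]
```

View pics/c19.png

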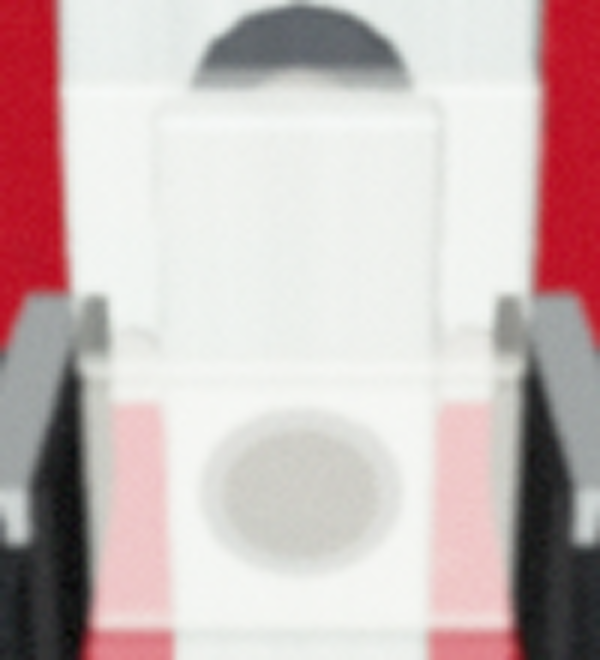

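View pics/c20.png

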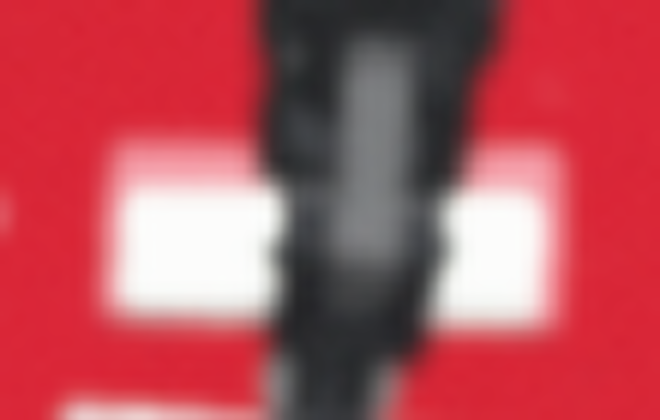

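```bash
python3 -m crank '[{"x":0,"y":0,"z":0,"roll":0},{"x":0,"y":0,"z":0,"roll":0},{"x":0,"y":0,"z":0,"roll":0},{"x":0,"y":0,"z":0,"roll":0},{"x":0,"y":0,"z":0,"roll":0},{"x":0,"y":0,"z":0,"roll":0}]' - 30
python3 - <<'E'
from pnp import *
cap('wrist','w11');crop('w11',170,120,330,340,3.4,'c21');cap('scene','s11');crop('s11',275,225,330,260,12,'c22')
F=[]
for i in range(4):
    o=ctrl.get_obs();F.append(o['contact_force']);cap('scene','tmp')
print(np.round(F,1),o['tool_pos'],o['opening'])
E
```

```text
t: 11.95
tool_pos: [0.5625, -0.3818, 0.1048]
tool_rot: [2.933, -1.124, 0.001]
contact_force: [-3.3, 3.6, 9.1]
opening: 0.0342
[[-3.8  4.  10.1]
 [-4.1  4.3  9.8]
 [-4.3  3.5 10.1]
 [-4.6  2.7  9.8]] [ 0.56251925 -0.38183341  0.10480835] 0.034082365815509455
```

View pics/c21.png

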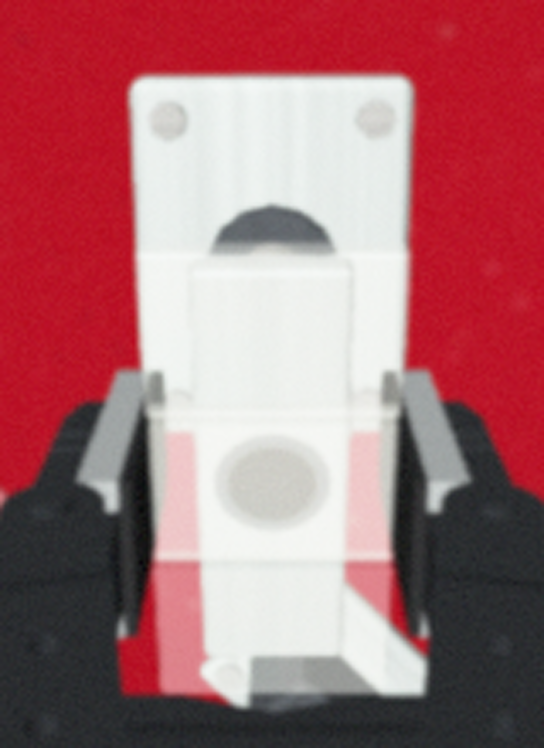

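View pics/c22.png

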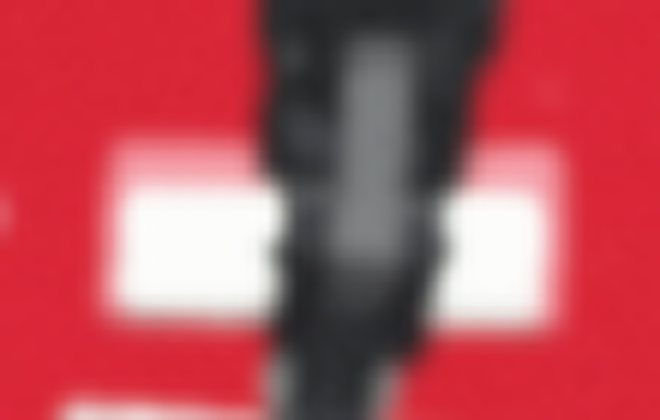

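```bash
python3 - <<'E'
from h import *
def go(f,W,pts):
    w=ld(f);K=w['K'].astype(float)
    obj=np.array([[-11,34,0],[11,34,0],[0,0,0],[-11,-34,0],[11,-34,0]])*1e-3
    ip=np.array([W(*p) for p in pts]);_,rv,tv=cv2.solvePnP(obj,ip,K,None,flags=cv2.SOLVEPNP_SQPNP);_,rv,tv=cv2.solvePnP(obj,ip,K,None,rv,tv,True)
    e=np.abs(cv2.projectPoints(obj,rv,tv,K,None)[0][:,0]-ip).max()
    Rw=cv2.Rodrigues(w['rvec'].astype(float))[0];M=Rw.T@cv2.Rodrigues(rv)[0]
    print(f,e.round(2),'tilt',np.arcsin(M[2,1]).round(3),'c',(Rw.T@(tv.ravel()-w['tvec'].ravel())).round(4))
A=lambda u,v:(170+u/3.4-.35,120+v/3.4-.35)
go('wrist5',A,[(209,175),(327,175),(267,344),(216,483),(320,483)])
go('w11',A,[(191,262),(352,262),(272,484),(205,656),(341,656)])
go('w4',lambda u,v:(180+u/5-.4,15+v/5-.4),[(78,66),(235,66),(165,324),(106,551),(243,551)])
E
```

```text
wrist5 1.05 tilt 0.119 c [ 0.5611 -0.3811  0.1159]
w11 1.82 tilt 0.099 c [ 0.5613 -0.381   0.1088]
w4 0.24 tilt 0.126 c [ 0.561  -0.3806  0.1147]
```

```bash
python3 -c "
from h import *
print(ctrl.finish_job())
o=ctrl.get_obs();print(o['t'],o['tool_pos'],o['contact_force'])"
```

```text
the job is handed in; nothing more can be done
None
the job is handed in; nothing more can be done
```

I gripped the chamber across its 35 mm width, lifted it off the rest and carried it over the reader stage, turned to line up with the slope. Pressing it down made it pivot between the pads until it lay flush. I handed the job in at about 12 s with it still gripped (30 N set) and pressed on the plate.

**Last checks**
- **Tilt:** the chamber measured about 0.12 rad. The plate measured 0.12 to 0.15 rad before pressing.
- **Flush:** in the scene view the chamber and plate edges ran parallel.
- **Centring:** the chamber sat about 2 mm up the slope and 0.3 mm across from the window.
- **Alignment:** its long side was within about 0.5° of the slope direction.
- **Push:** the push on the tool was about 11 N and steady, with the plate near the end of its spring travel.

**Disagreements and gaps**
- A rougher fit of the plate seen through the glass gave 0.10 rad, with poor residuals (1.8 px). That still agrees with the chamber's tilt within the 0.06 rad limit.
- The 11 N is the total measured at the wrist, not the chamber-to-plate contact alone.
- I did not measure the timer, tally counter and coverslip box again at the end. The arm was not seen to go near them.

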